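# Pack out a stepped bracket in the drill vise and hold the jaw up

### The arm

A 6-joint arm with a two-finger parallel gripper is mounted at the origin on the work surface. World frame = base frame: x ahead of the robot, y to its left, z up, the work surface at z = 0. Lengths are in m, angles in rad, forces in N, time in s.
With the tool pointing down it reaches from about 0.35 to 0.775 m from the base axis. Payload 7.3 kg.
Tool frame: the origin (TCP) lies between the finger pads; the fingertips stand 25 mm ahead of it and the grasp point (between the pads) lies 6 mm ahead of it; y points along the fingers, z is the direction in which the jaws open and shut, and the axes are right-handed (so a half turn about y gives the same grasp; the last joint's range is limited). The gripper opens to 92 mm and grips with 3 to 60 N. Pads are 19 mm wide; open, the fingers measure 130 mm over their backs; the gripper's body (75 mm by 190 mm) begins 47 mm behind the grasp point.
Start: joints at [1.145, 0.342, 1.524, -0, 1.275, -0.146], TCP at [0.145, 0.505, 0.221] pointing down, gripper open.
Joint ranges: [-2.53, 2.53], [-0.77, 2.02], [0.04, 2.7], [-1, 4.14], [0.28, 2.66], [-3.11, 3.11]. Speed limits (rad/s): [2.57, 2.57, 3.14, 3.14, 3.14, 3.14].

### API

Orientations are given as [roll, pitch, yaw] about the fixed x, y, z axes, in that order (R = Rz(yaw) Ry(pitch) Rx(roll)).
In Python, from cell import sensors, read_camera, hand_in gives the robot as it stands. The module is installed in compiled form; this text tells all that it offers.
- The arm moves only by the tool send_rows, never from a script. Its argument "motion" is a list that holds one entry, the list of rows, each a list of 4 numbers: the shift along the tool's x, y, z in m, then the turn about the tool's y in degrees. In form: [[[tx, ty, tz, twist], ...]]. A call has 1 to 8 rows; each row is the pose to reach, as a shift and turn from the pose measured when the call began, along the tool's axes at that moment; what a row does not reach only later rows make up. A row lasts 1/10 s, in which the tool goes at most 50 mm and 8.59 degrees, less where a joint would pass 70% of its speed; a pose out of reach is approached as far as the arm can. A call with a gripper value outside its range is refused whole. "gripper" is the opening, from 0 (shut) to 1 (fully open), set as the call begins (left out, the last holds). The fingers move at their own pace and stop on an object; "grip_force" is the grip in N (left out, the last holds). Time passes only in rows, so rows that repeat a pose let the fingers close. It gives the time, the measured TCP pose, the force and the opening at its end, in the units of the state.
- sensors.observe(): the state, without advancing time (a new reading comes with each control period).
- read_camera(name): name is "scene" or "top" or "wrist"; returns a dict with "frame" (480x640x3 uint8, red, green, blue), "fx", "fy", "cx", "cy" (pixels), "extrinsics" (4x4, takes a point from world to camera coordinates). Camera axes: x right, y up, looking along -z (the intrinsics and any distortion apply to the point x, -y, -z); pixel columns grow to the right and rows downward; lengths in m; the calibration is good to about 2 mm. A picture is of the moment at which its call begins. There is no depth.
- hand_in(): hands the job in, once; it reports no verdict.
The state is a dict: "time": time; "qpos": joint angles; "qvel": joint speeds; "joint_efforts": joint torques, N m; "tool_pos": TCP position; "tool_rot": TCP orientation; "contact_force": force on the tool from outside, world axes, zero at the start; "torque": the same for the moment, N m; "opening": finger opening in m.
Only numpy, scipy, OpenCV 4.12 (cv2) and the standard library are available. Lean on these libraries where they do the work, as an engineer would, in place of code of your own. Each camera call takes 0.05 s, during which the arm holds its last target.

### The job

The stepped bracket in the drill vise has to be clamped for drilling: take the thicker of the two aluminium packing blocks standing on the bench and lower it, upright and without dropping it, down onto the vise bed between the bracket and the sliding jaw, in the one place where there is room for it, behind the bracket's thin end. Then push the sliding jaw up until it bears on both the bracket's boss and the block, and finish while holding it pushed there with a firm hand push, so that the bracket stays pressed flush against the fixed jaw. Leave the other bracket, the thin block and the tools where they are.

Things in the scene. Friction and masses are not known exactly. Their poses are not given: they have to be found in the camera images.
- vise: Drill vise bolted to the bench, grey iron, base 232 x 125 mm, its top (the bed) 30 mm above the bench. Origin on the bench top below the middle of the wide-open jaws. x: clamping direction, from the sliding jaw (robot side) to the fixed jaw; y along the jaws. Side lugs 28 mm out, 22 high, at x = -45 mm. Nut block behind the sliding jaw: x -156 to -132, y +-35, top 54 mm above the bench.
- fixed_jaw: The vise's fixed jaw, 125 mm long (y), 40 mm high above the bed. Origin: middle of its working face at bed level, 30 mm above the bench. The face is its plane x = 0; bracket and block stand on the -x side of it. Axes as the vise's. Cannot move.
- slide_jaw: Sliding jaw with spindle and T-handle, 125 long (y), 40 thick, 40 mm high above the bed. Origin: middle of its working face (x = 0) at bed level; axes as the vise's. Starts 56 to 60 mm from the fixed jaw; 44 mm when it bears on boss and block. No spring: slides along x with 2 N friction, stays where left, weighs 1.4 kg. Push with 12 to 20 N: sliding bracket and block along takes some 6 N.
- jaw_back (a point): Where to push towards vise +x: on the middle of the sliding jaw's back face (40 mm behind its working face), 60 mm above the bench, 10 mm below the jaw's top. The back is clear 48 to 70 mm above the bench; below that the spindle (16 mm thick) runs out of its middle to the nut block. Free room behind the back before the nut block: 70 mm at the start.
- bracket_l: Left-hand stepped bracket, dark steel, 42 high, 120 mm long (y), 0.85 kg, loose. Origin: bottom, mid-length, on its flat back face x = 0. Thickness from there towards -x: thin end 14 (y -60 to +2), shoulder 36 (y +2 to +28), boss with bore 44 mm (y +28 to +60). One of the two brackets is in the vise (origin within 20 mm of fixed_jaw's), back 2 to 4 mm off the fixed jaw; the other waits on a wood block.
- bracket_r: Right-hand stepped bracket, dark steel, 42 high, 120 mm long (y), 0.85 kg, loose. Origin: bottom, mid-length, on its flat back face x = 0. Thickness from there towards -x: thin end 14 (y -2 to +60), shoulder 36 (y -28 to -2), boss with bore 44 mm (y -60 to -28). One of the two brackets is in the vise (origin within 20 mm of fixed_jaw's), back 2 to 4 mm off the fixed jaw; the other waits on a wood block.
- block: Thicker packing block, aluminium off-cut standing on end: 30 thick (x), 48 wide (y), 80 mm high (z), 0.31 kg, loose. Origin: centre of its underside. Its 30 mm make up the step from thin end to boss, so x goes along the vise's x. Space behind the thin end at the start: 38 to 44 by 62 mm; behind the shoulder under 24 mm. In the vise it stands 38 mm proud of bracket and jaws.
- thin_block: Thinner packing block, same aluminium: 16 x 48 x 80 mm, standing on end on the bench near the thicker one. Origin: centre of its underside. Not the one to use; leave it alone.
- spanner_a: Combination spanner, about 160 mm long, lying on the bench between the robot and the blocks. Leave it.
- spanner_b: Combination spanner, about 200 mm long, lying beyond the blocks. Leave it.
- ratchet: Ratchet handle, about 190 mm long, lying on the bench on the left in front. Leave it.
- screwdriver: Screwdriver with black handle lying beyond the vise. Leave it.
- spray_can: Spray can, 66 mm across, 170 mm high, at the back left; origin under its centre. Leave it.
- screw_a: Cap screw standing on its head, 18 mm across, 40 mm high, right of the blocks. Leave it.
- screw_b: Another such cap screw. Leave it.

How it is judged:
By the outcome, as a careful person would: the job done as asked, in the order asked, and still so for the second after the job is handed in, while the arm keeps its last pose, push and grip.
It also fails if it takes over 64 s, if anything falls off the work surface, if the arm or the gripper's body presses on something with over 40 N, if the wrist force passes 120 N, or if a joint passes its speed limit or range.

## Working session

There is one attempt and no reset: what is moved stays moved. The work goes in short steps, Python scripts to look and compute and a tool call to move; the robot and the scene stay as the last step left them, time stands still between calls to the robot, and variables do not carry over. Pictures are saved under pics/ and viewed, and the job is handed in when it is done.

Besides the shell and the picture viewer there is one more tool, called after ">>>" in YAML: its name, and indented under it one key for each argument. send_rows: Moves the arm, as the interface text tells. Its arguments: {"type":"object","properties":{"motion":{"type":"array"},"gripper":{"type":"number"},"grip_force":{"type":"number"}},"required":["motion"]}

```bash
mkdir -p pics
cat > h.py <<'E'
import numpy as np, cv2, pickle
from cell import sensors, read_camera, hand_in
def snap(n,f):
    c=read_camera(n); cv2.imwrite(f'pics/{f}.png',c['frame'][:,:,::-1]); pickle.dump(c,open(f'pics/{f}.pkl','wb')); return c
def load(f): return pickle.load(open(f'pics/{f}.pkl','rb'))
def proj(c,p):
    p=np.atleast_2d(p); q=np.c_[p,np.ones(len(p))]@np.array(c['extrinsics']).T
    return np.c_[c['fx']*q[:,0]/-q[:,2]+c['cx'], c['fy']*-q[:,1]/-q[:,2]+c['cy']]
def unproj(c,uv,z):
    uv=np.atleast_2d(uv).astype(float); E=np.array(c['extrinsics']); R=E[:3,:3]; o=-R.T@E[:3,3]
    d=np.c_[(uv[:,0]-c['cx'])/c['fx'],-(uv[:,1]-c['cy'])/c['fy'],-np.ones(len(uv))]@R
    z=np.broadcast_to(z,len(uv)); return o+d*((z-o[2])/d[:,2])[:,None]
E
python3 - <<'E'
from h import *
for n in ('scene','top','wrist'):
    c=snap(n,n+'0'); print(n,[k for k in c],c['fx'],c['cx'],c['cy'],np.round(c['extrinsics'],3).tolist(),{k:c[k] for k in c if 'dist' in k})
print(sensors.observe())
E
```

```text
scene ['frame', 'fx', 'fy', 'cx', 'cy', 'extrinsics'] 467.22548708044127 318.15589355364835 231.08569013526687 [[0.668, 0.744, -0.007, -0.412], [-0.496, 0.452, 0.742, 0.24], [0.555, -0.492, 0.671, -1.284], [0.0, 0.0, 0.0, 1.0]] {}
top ['frame', 'fx', 'fy', 'cx', 'cy', 'extrinsics'] 456.3534079430729 318.5167936181468 239.21757988085488 [[-0.018, -1.0, -0.011, 0.036], [0.994, -0.019, 0.108, -0.584], [-0.108, -0.009, 0.994, -0.99], [0.0, 0.0, 0.0, 1.0]] {}
wrist ['frame', 'fx', 'fy', 'cx', 'cy', 'extrinsics'] 332.0333368586299 317.87724844603855 239.1624298447074 [[0.275, 0.961, -0.001, -0.523], [-0.924, 0.264, -0.277, 0.035], [-0.266, 0.077, 0.961, -0.392], [0.0, 0.0, 0.0, 1.0]] {}
{'time': 0.15, 'qpos': array([ 1.14501597e+00,  3.42542526e-01,  1.52478556e+00, -6.33474054e-06,
        1.27538599e+00, -1.46006956e-01]), 'qvel': array([-0.00066816, -0.00154402, -0.00243908,  0.00172623,  0.00208212,
       -0.00310943]), 'joint_efforts': array([ 1.36601426e-03, -4.31459355e+01, -2.44357592e+01,  7.19346665e-02,
        5.35971194e-02, -9.12874862e-05]), 'tool_pos': array([0.14483037, 0.50431367, 0.22091927]), 'tool_rot': array([-1.57190670e+00,  1.57160007e-04, -2.79771643e-01]), 'contact_force': array([0.48731309, 0.29161881, 0.10250261]), 'torque': array([ 0.01932491,  0.0105063 , -0.00501557]), 'opening': 0.0920338662873534}
```

View pics/top0.png

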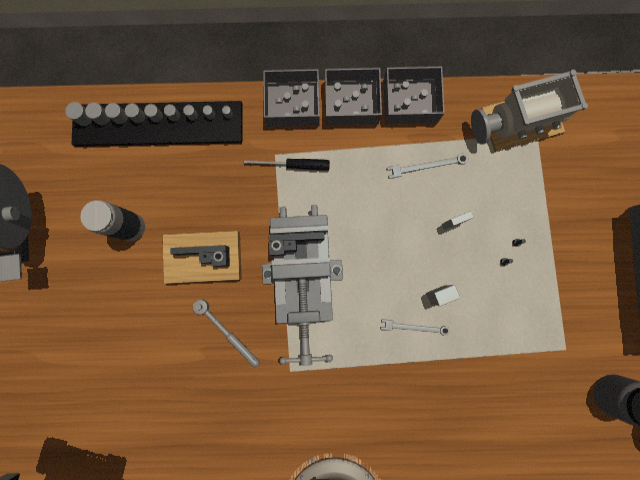

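View pics/scene0.png

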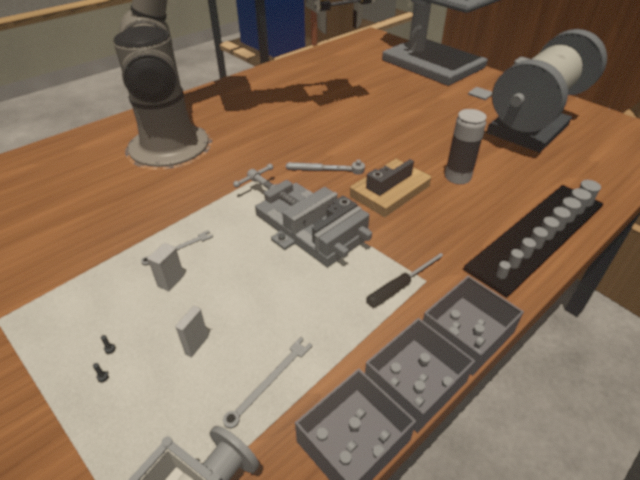

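View pics/wrist0.png

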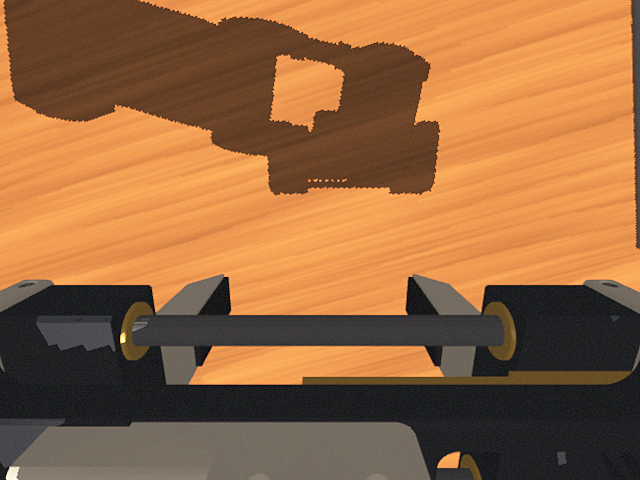

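Run:
```python
from h import *
c=load('top0')['frame'][:,:,::-1]
a=cv2.resize(c[200:370,255:345],None,fx=3.5,fy=3.5,interpolation=cv2.INTER_CUBIC)
b=cv2.resize(c[200:370,375:465],None,fx=3.5,fy=3.5,interpolation=cv2.INTER_CUBIC)
cv2.imwrite('pics/z1.png',np.hstack([a,b]))
```

```text
(no output)
```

View pics/z1.png

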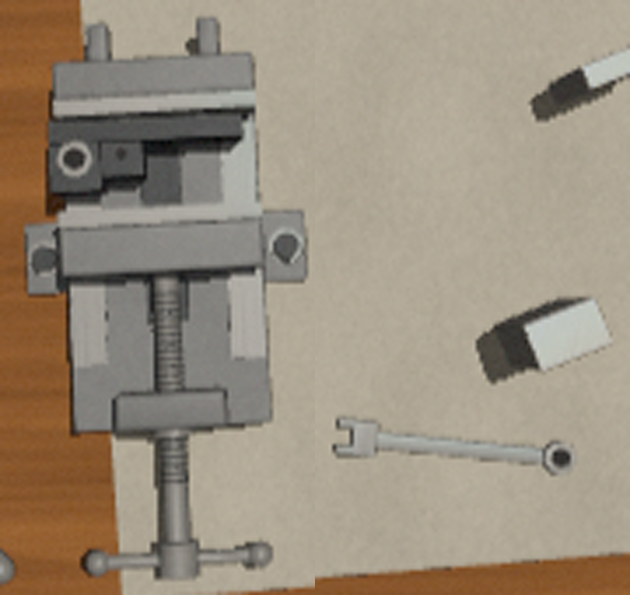

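Run:
```python
from h import *
c=load('top0')
E=np.array(c['extrinsics']); print('cam',-E[:3,:3].T@E[:3,3])
A=lambda l:[(255+x/3.5,200+y/3.5) for x,y in l]
B=lambda l:[(375+(x-315)/3.5,200+y/3.5) for x,y in l]
def show(n,uv,z): print(n,np.round(unproj(c,uv,z)[:,:2]*1000,1).tolist())
show('block',B([(526,320),(595,298),(611,342),(541,369)]),.08)
show('slide top: frontL,R strip, L,R, backL,R',A([(60,212),(262,205),(60,228),(262,212),(63,280),(264,262)]),.07)
show('fixed top farL,R nearL,R, stripbottomL,R',A([(55,65),(253,55),(53,93),(254,90),(53,112),(254,105)]),.07)
show('base rear corners',A([(73,433),(271,425)]),.03)
show('nut',A([(115,397),(226,390),(116,430),(226,425)]),.054)
show('bracket top backL,R',A([(50,123),(241,115)]),.072)
show('bracket boss L,R front',A([(50,192),(100,190)]),.072)
show('shoulder right front',A([(143,178)]),.072)
```

```text
cam [0.47387555 0.01563748 1.04802388]
block [[464.3, -218.8], [476.7, -260.8], [450.3, -269.0], [435.0, -226.4]]
slide top: frontL,R strip, L,R, backL,R [[536.1, 125.1], [538.1, 1.1], [526.3, 125.2], [533.9, 1.2], [494.5, 123.5], [503.3, 0.6]]
fixed top farL,R nearL,R, stripbottomL,R [[627.4, 127.6], [631.2, 4.8], [609.9, 128.9], [609.4, 4.6], [598.0, 129.0], [600.0, 4.8]]
base rear corners [[399.4, 122.3], [402.2, -2.3]]
nut [[422.5, 93.8], [425.6, 25.4], [402.5, 93.4], [404.4, 25.7]]
bracket top backL,R [[591.0, 130.7], [593.7, 12.9]]
bracket boss L,R front [[548.4, 130.9], [549.1, 100.2]]
shoulder right front [[555.9, 73.8]]
```

```bash
cat >> h.py <<'E'
from scipy.spatial.transform import Rotation as Ro
def to(p,yaw,s=None):
    s=s or sensors.observe(); R=Ro.from_euler('xyz',s['tool_rot']).as_matrix()
    d=R.T@(np.array(p)-s['tool_pos']); R2=R.T@Ro.from_euler('xyz',[-np.pi/2,0,yaw]).as_matrix()
    rv=Ro.from_matrix(R2).as_rotvec(degrees=True)
    print('shift',np.round(d,4).tolist(),'twist',np.round(rv,2).tolist(),'len',round(np.linalg.norm(d),3))
def st():
    s=sensors.observe(); print('t',round(s['time'],2),'p',np.round(s['tool_pos'],4),'rpy',np.round(s['tool_rot'],4),'F',np.round(s['contact_force'],1),'o',round(s['opening'],4)); return s
E
python3 - <<'E'
from h import *
c=load('wrist0');E=np.array(c['extrinsics']);print(-E[:3,:3].T@E[:3,3], unproj(c,[(318,239),(318,20)],0.05))
st(); to([.43,.066,.25],0.03); to([.47,.066,.25],0.03)
E
```

```text
[0.07177926 0.52361306 0.38532405] [[ 0.16459135  0.4967592   0.05      ]
 [-0.02887497  0.55209881  0.05      ]]
t 0.15 p [0.1448 0.5043 0.2209] rpy [-1.5719e+00  2.0000e-04 -2.7980e-01] F [0.5 0.3 0.1] o 0.092
shift [0.3951, -0.0288, -0.3426] twist [0.06, -17.75, -0.02] len 0.524
shift [0.4336, -0.0288, -0.3315] twist [0.06, -17.75, -0.02] len 0.547
```

Run:
```python
from h import *
to([.62,.066,.27],0.03)
```

```text
shift [0.5777, -0.0488, -0.2901] twist [0.06, -17.75, -0.02] len 0.648
```

>>> send_rows:
  motion:
    - [[0.04, -0.02, -0.02, 0], [0.08, -0.049, -0.04, 0], [0.12, -0.049, -0.06, -3], [0.16, -0.049, -0.08, -6], [0.2, -0.049, -0.1, -9], [0.24, -0.049, -0.12, -12], [0.28, -0.049, -0.14, -15], [0.32, -0.049, -0.16, -17.75]]

```text
time: 0.95
tool_pos: [0.4092, 0.2607, 0.27]
tool_rot: [-1.572, 0.001, 0.032]
contact_force: [0.3, 1.0, 0.3]
opening: 0.0919
```

Run:
```python
from h import *
st();to([.62,.066,.27],0.03)
```

```text
t 0.95 p [0.4092 0.2607 0.27  ] rpy [-1.5718e+00  7.0000e-04  3.2000e-02] F [0.3 1.  0.3] o 0.0919
shift [0.2044, 0.0, -0.2014] twist [0.06, 0.12, -0.04] len 0.287
```

>>> send_rows:
  motion:
    - [[0.034, 0, -0.034, 0], [0.068, 0, -0.068, 0], [0.102, 0, -0.102, 0], [0.136, 0, -0.136, 0], [0.17, 0, -0.17, 0], [0.204, 0, -0.201, 0], [0.204, 0, -0.201, 0], [0.204, 0, -0.201, 0]]

```text
time: 1.75
tool_pos: [0.6196, 0.0656, 0.2688]
tool_rot: [-1.571, 0.003, 0.03]
contact_force: [-1.6, 0.7, 0.1]
opening: 0.0918
```

Run:
```python
from h import *
st();snap('wrist','w1')
```

```text
t 1.75 p [0.6196 0.0656 0.2688] rpy [-1.5713  0.0029  0.0303] F [-1.6  0.7  0.1] o 0.0918
```

View pics/w1.png

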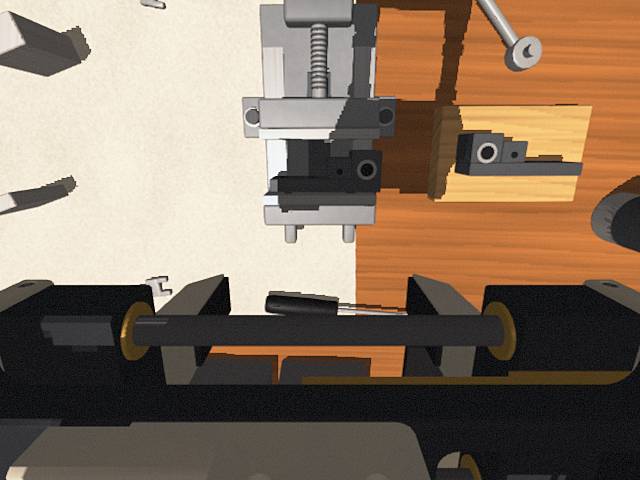

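Run:
```python
from h import *
c=load('w1')['frame'][:,:,::-1]
cv2.imwrite('pics/z2.png',cv2.resize(c[85:235,235:400],None,fx=4,fy=4,interpolation=cv2.INTER_CUBIC))
```

```text
(no output)
```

View pics/z2.png

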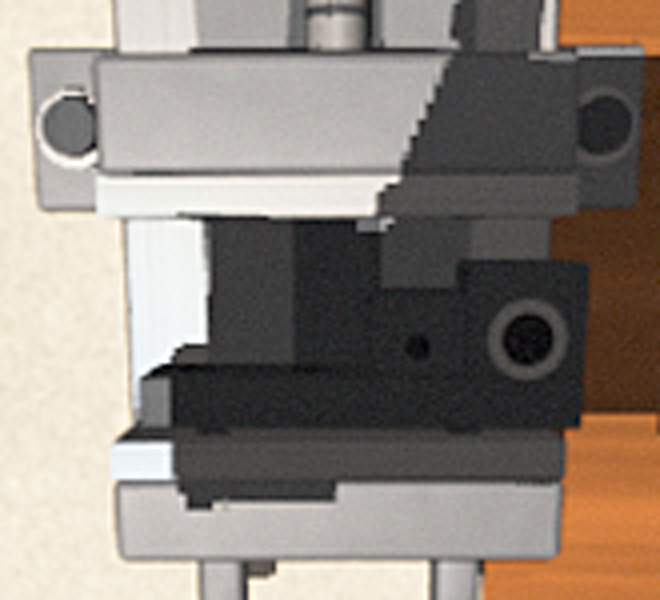

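Run:
```python
from h import *
c=load('w1')
A=lambda l:[(235+x/4,85+y/4) for x,y in l]
def show(n,uv,z): print(n,np.round(unproj(c,uv,z)[:,:2]*1000,1).tolist())
show('slide back R,L; strip; front',A([(97,55),(578,55),(97,172),(578,172),(97,215),(578,215)]),.07)
show('fixed strip near, far, outer far',A([(112,441),(562,432),(112,480),(562,480),(122,558),(558,556)]),.07)
show('bracket: bossfrontL, bossfront R, boss back L, shoulder R front, thin right front, thin right back',A([(587,262),(460,262),(580,428),(380,288),(172,370),(172,430)]),.072)
show('lug',A([(30,50),(35,210),(643,50),(638,210)]),.022)
```

```text
slide back R,L; strip; front [[501.5, 0.8], [497.7, 122.9], [529.7, 0.3], [525.8, 125.2], [540.4, 0.1], [536.5, 126.1]]
fixed strip near, far, outer far [[599.7, 3.2], [593.4, 126.4], [610.5, 3.1], [606.6, 127.4], [632.6, 5.6], [628.2, 128.0]]
bracket: bossfrontL, bossfront R, boss back L, shoulder R front, thin right front, thin right back [[548.3, 129.1], [549.3, 95.7], [591.9, 130.8], [556.6, 74.9], [579.7, 19.9], [595.9, 19.9]]
lug [[495.1, -26.5], [539.1, -26.3], [489.6, 149.5], [533.5, 152.2]]
```

Run:
```python
from h import *
st();to([.456,-.244,.21],0.28)
```

```text
t 1.8 p [0.6191 0.0665 0.2694] rpy [-1.5713  0.0023  0.0317] F [-0.3 -0.4 -0.5] o 0.0919
shift [-0.1727, 0.0599, -0.3052] twist [0.01, -14.23, -0.14] len 0.356
```

>>> send_rows:
  motion:
    - [[-0.022, 0, -0.042, 0], [-0.044, 0.005, -0.082, -2], [-0.066, 0.015, -0.12, -4], [-0.088, 0.025, -0.16, -7], [-0.11, 0.035, -0.2, -10], [-0.132, 0.045, -0.24, -13], [-0.154, 0.055, -0.28, -14.2], [-0.173, 0.06, -0.305, -14.2]]

```text
time: 2.6
tool_pos: [0.4541, -0.2443, 0.2097]
tool_rot: [-1.571, 0.003, 0.281]
contact_force: [0.8, 0.1, -0.2]
opening: 0.0917
```

>>> send_rows:
  motion:
    - [[0, 0, 0, 0], [0, 0, 0, 0]]

```text
time: 2.8
tool_pos: [0.4538, -0.2433, 0.2103]
tool_rot: [-1.571, 0.002, 0.281]
contact_force: [-0.2, 0.3, -0.5]
opening: 0.0924
```

Run:
```python
from h import *
st();c=snap('wrist','w2')
f=c['frame'][:,:,::-1]
cv2.imwrite('pics/z3.png',cv2.resize(f[100:360,180:460],None,fx=2.2,fy=2.2,interpolation=cv2.INTER_CUBIC))
```

```text
t 2.8 p [ 0.4538 -0.2433  0.2103] rpy [-1.5707  0.002   0.2805] F [-0.2  0.3 -0.5] o 0.0924
```

View pics/z3.png

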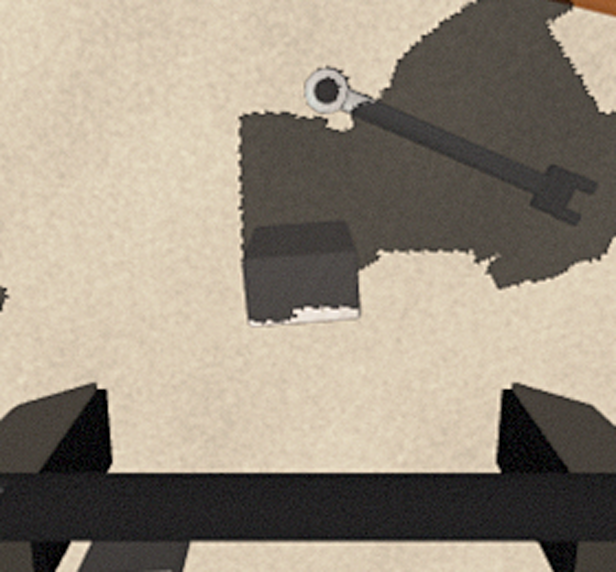

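Run:
```python
from h import *
c=load('w2')
uv=[(180+x/2.2,100+y/2.2) for x,y in [(245,258),(356,250),(360,318),(249,326)]]
p=unproj(c,uv,.08)[:,:2]*1000; print(np.round(p,1).tolist(),p.mean(0))
a=p[1]-p[0];b=p[2]-p[3];d=p[3]-p[0];e=p[2]-p[1]
print([np.linalg.norm(v).round(1) for v in (a,b,d,e)],[np.degrees(np.arctan2(-v[0],v[1])).round(1) for v in (a,b)],[np.degrees(np.arctan2(v[1],v[0])).round(1) for v in (d,e)])
```

```text
[[449.1, -270.8], [433.2, -227.8], [460.6, -217.5], [477.1, -261.6]] [ 455.01720751 -244.44388479]
[np.float64(45.8), np.float64(47.0), np.float64(29.4), np.float64(29.3)] [np.float64(20.3), np.float64(20.4)] [np.float64(18.2), np.float64(20.6)]
```

Run:
```python
from h import *
st();to([.4553,-.2442,.074],0.335)
```

```text
t 2.85 p [ 0.4544 -0.243   0.2104] rpy [-1.5711  0.0016  0.2817] F [ 0.4 -0.8  0.6] o 0.092
shift [0.0007, 0.1364, -0.0014] twist [0.02, -3.06, -0.09] len 0.136
```

>>> send_rows:
  motion:
    - [[0.0005, 0.03, -0.001, -3], [0.0005, 0.06, -0.001, -3], [0.0005, 0.085, -0.001, -3], [0.0005, 0.105, -0.001, -3], [0.0005, 0.12, -0.001, -3], [0.0005, 0.131, -0.001, -3], [0.0005, 0.136, -0.001, -3], [0.0005, 0.136, -0.001, -3]]
  gripper: 1

```text
time: 3.65
tool_pos: [0.4553, -0.2432, 0.0743]
tool_rot: [-1.571, 0.002, 0.335]
contact_force: [-0.5, -0.5, 0.2]
opening: 0.092
```

>>> send_rows:
  motion:
    - [[0, 0, 0, 0], [0, 0, 0, 0], [0, 0, 0, 0], [0, 0, 0, 0], [0, 0, 0, 0], [0, 0, 0, 0], [0, 0, 0, 0], [0, 0, 0, 0]]
  gripper: 0.4
  grip_force: 25

```text
time: 4.45
tool_pos: [0.4563, -0.2443, 0.0753]
tool_rot: [-1.574, 0.0, 0.335]
contact_force: [0.4, -2.0, 5.1]
opening: 0.0375
```

Run:
```python
from h import *
st();c=snap('wrist','w3')
f=c['frame'][:,:,::-1]
cv2.imwrite('pics/z4.png',cv2.resize(f[100:380,150:490],None,fx=2.,fy=2.,interpolation=cv2.INTER_CUBIC))
```

```text
t 4.45 p [ 0.4563 -0.2443  0.0753] rpy [-1.5739e+00  2.0000e-04  3.3530e-01] F [ 0.4 -2.   5.1] o 0.0375
```

View pics/z4.png

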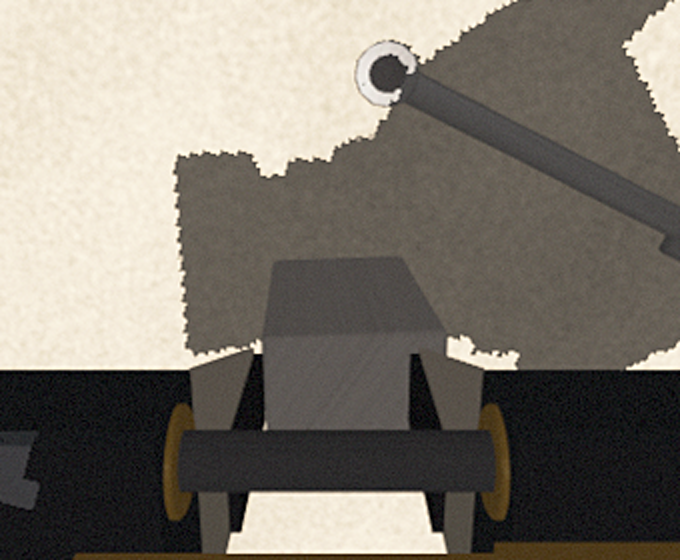

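Run:
```python
from h import *
st();c=snap('scene','s4');t=snap('top','t4')
f=c['frame'][:,:,::-1];g=t['frame'][:,:,::-1]
cv2.imwrite('pics/z5.png',np.hstack([cv2.resize(f[180:330,90:240],(400,400),interpolation=cv2.INTER_CUBIC),cv2.resize(g[220:340,390:510],(400,400),interpolation=cv2.INTER_CUBIC)]))
```

```text
t 4.5 p [ 0.4564 -0.2444  0.0753] rpy [-1.574e+00  1.000e-04  3.353e-01] F [ 0.5 -2.6  5.8] o 0.037
```

View pics/z5.png

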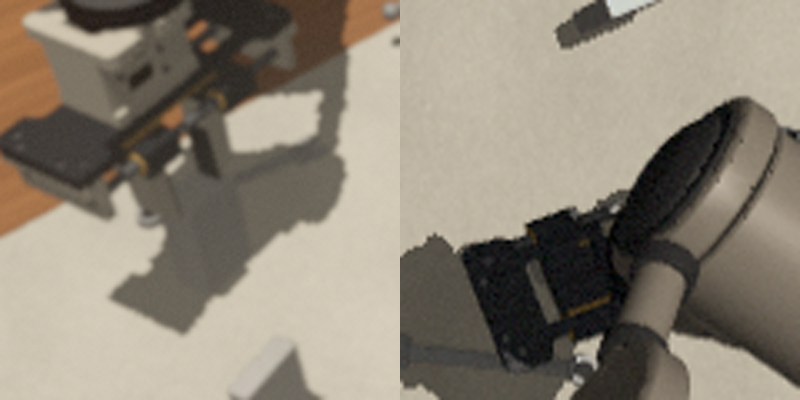

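View pics/w3.png

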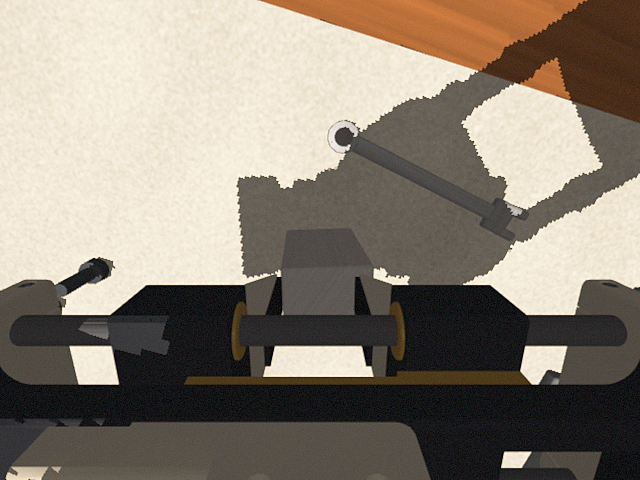

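Run:
```python
from h import *
c=load('w3')
u=lambda l:[(150+x/2,100+y/2) for x,y in l]
pb=unproj(c,u([(273,261),(403,257)]),0.);pt=unproj(c,u([(263,335),(447,333)]),.08)
print(pb,pt,np.linalg.norm(pb[1]-pb[0]),np.linalg.norm(pt[1]-pt[0]))
R=Ro.from_euler('xyz',[-1.574,0,.3353]).as_matrix()
tp=np.array([.4563,-.2443,.0753])
print((pb-tp)@R,'\n',(pt-tp)@R)
# where would pads be: tips at y=.025,z=+-.0187
for y in (.025,-.01): print(y,(proj(c,[tp+R@np.array([x,y,s*.0187]) for x in(-.0095,.0095) for s in(-1,1)])-[150,100])*2)
```

```text
[[ 0.45129007 -0.27212431  0.        ]
 [ 0.43381417 -0.22691344  0.        ]] [[ 0.44849449 -0.26784704  0.08      ]
 [ 0.43234802 -0.22348385  0.08      ]] 0.04847091929569995 0.04721018626322344
[[-0.0138866   0.07537851 -0.02438493]
 [-0.01551254  0.07522331  0.02405846]] 
 [[-0.01511904 -0.00463697 -0.01968228]
 [-0.01576853 -0.0047882   0.02752319]]
0.025 [[277.09579892 317.16794429]
 [400.90818115 317.27872985]
 [278.53317525 375.05940353]
 [399.17528375 375.1611804 ]]
-0.01 [[265.32422405 363.61364301]
 [414.07136626 363.74063312]
 [267.40252198 431.38635757]
 [411.59735153 431.50082531]]
```

Run:
```python
from h import *
st();c=snap('wrist','w4')
f=c['frame'][:,:,::-1]; f=np.clip(f.astype(float)*1.8,0,255).astype(np.uint8)
cv2.imwrite('pics/z6.png',cv2.resize(f[220:390,220:420],None,fx=3.5,fy=3.5,interpolation=cv2.INTER_NEAREST))
s=load('s4')['frame'][:,:,::-1]; s=np.clip(s.astype(float)*1.5,0,255).astype(np.uint8)
cv2.imwrite('pics/z7.png',cv2.resize(s[200:310,110:230],None,fx=5,fy=5,interpolation=cv2.INTER_CUBIC))
```

```text
t 4.6 p [ 0.4564 -0.2444  0.0753] rpy [-1.5741e+00  1.0000e-04  3.3520e-01] F [-0.2 -3.2  6.3] o 0.0368
```

View pics/z6.png

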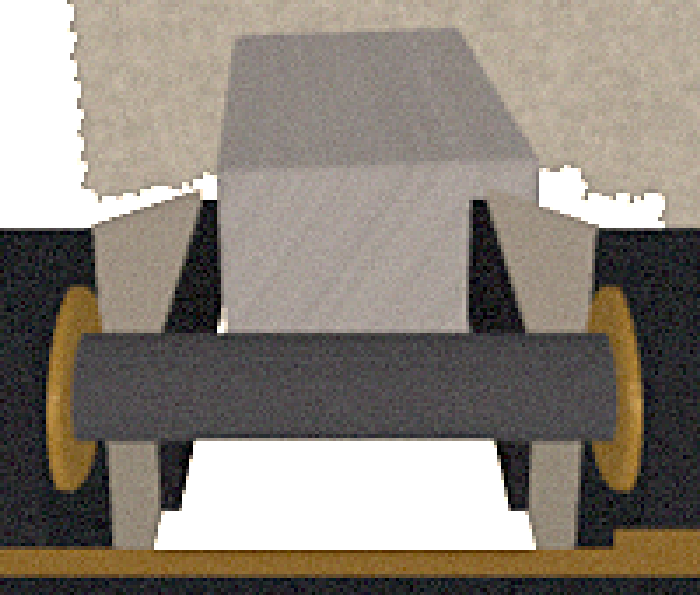

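View pics/z7.png

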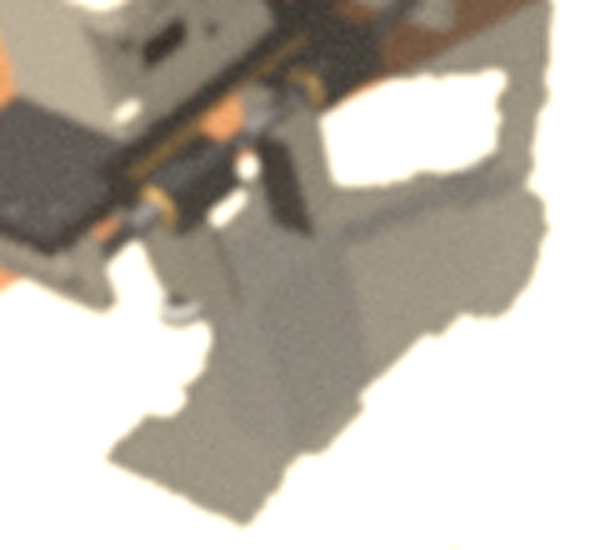

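>>> send_rows:
  motion:
    - [[0, 0, 0, 0], [0, 0, 0, 0], [0, 0, 0, 0], [0, 0, 0, 0]]
  gripper: 0.7

```text
time: 5.05
tool_pos: [0.4561, -0.2441, 0.075]
tool_rot: [-1.573, 0.001, 0.335]
contact_force: [0.0, 0.6, -0.4]
opening: 0.0624
```

Run:
```python
from h import *
st();c=snap('wrist','w5');d=snap('scene','s5')
f=c['frame'][:,:,::-1]; f=np.clip(f.astype(float)*1.5,0,255).astype(np.uint8)
s=d['frame'][:,:,::-1]; s=np.clip(s.astype(float)*1.3,0,255).astype(np.uint8)
cv2.imwrite('pics/z8.png',np.hstack([cv2.resize(f[210:390,220:420],(400,360),interpolation=cv2.INTER_NEAREST),cv2.resize(s[200:308,110:230],(400,360),interpolation=cv2.INTER_CUBIC)]))
```

```text
t 5.05 p [ 0.4561 -0.2441  0.075 ] rpy [-1.5733e+00  6.0000e-04  3.3530e-01] F [ 0.   0.6 -0.4] o 0.0624
```

View pics/z8.png

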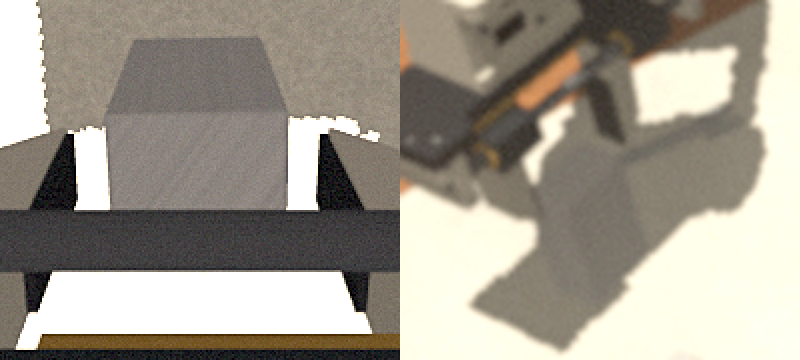

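```bash
python3 - <<'E'
from h import *
tp=np.array([.4561,-.2441,.075]);R=Ro.from_euler('xyz',[-1.5733,.0006,.3353]).as_matrix()
for n,o in(('s5',(110,200,400/120,400)),('w5',(220,210,2,0))):
  c=load(n)
  for y in(-.03,-.002,.01,.025):
    P=[tp+R@np.array([x,y,.0312]) for x in(-.0095,.0095)]
    q=proj(c,P); print(n,y,np.round((q-[o[0],o[1]])*o[2]+[o[3],0],0).tolist())
E
python3 - <<'E'
import cv2;import sys;sys.path.insert(0,'.')
E
python3 - <<'E'
from h import *
s=load('s5')['frame'][:,:,::-1]; s=np.clip(s.astype(float)*1.3,0,255).astype(np.uint8)
cv2.imwrite('pics/z9.png',cv2.resize(s[200:290,120:220],None,fx=6,fy=6,interpolation=cv2.INTER_CUBIC))
E
```

```text
s5 -0.03 [[584.0, 99.0], [611.0, 110.0]]
s5 -0.002 [[595.0, 136.0], [621.0, 147.0]]
s5 0.01 [[600.0, 151.0], [625.0, 162.0]]
s5 0.025 [[606.0, 170.0], [631.0, 181.0]]
w5 -0.03 [[340.0, 180.0], [335.0, 255.0]]
w5 -0.002 [[318.0, 131.0], [314.0, 197.0]]
w5 0.01 [[311.0, 115.0], [307.0, 177.0]]
w5 0.025 [[302.0, 97.0], [299.0, 155.0]]
```

View pics/z9.png

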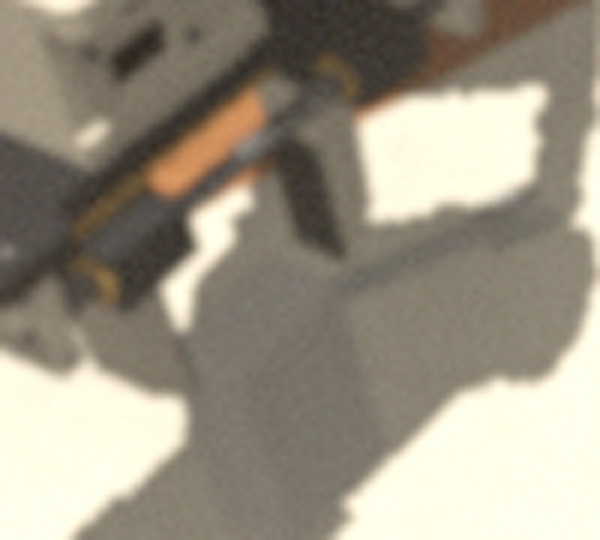

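>>> send_rows:
  motion:
    - [[0, 0, 0, 0], [0, 0, 0, 0], [0, 0.005, 0, 0], [0, 0.012, 0, 0], [0, 0.019, 0, 0], [0, 0.025, 0, 0], [0, 0.0275, 0, 0], [0, 0.0275, 0, 0]]
  gripper: 0.85

```text
time: 5.95
tool_pos: [0.456, -0.2441, 0.047]
tool_rot: [-1.573, 0.001, 0.335]
contact_force: [-0.5, 0.1, 0.1]
opening: 0.0782
```

Run:
```python
from h import *
st();c=snap('wrist','w6');d=snap('scene','s6')
f=c['frame'][:,:,::-1]; f=np.clip(f.astype(float)*1.5,0,255).astype(np.uint8)
s=d['frame'][:,:,::-1]; s=np.clip(s.astype(float)*1.3,0,255).astype(np.uint8)
cv2.imwrite('pics/z10.png',np.hstack([cv2.resize(f[210:390,220:420],(400,360),interpolation=cv2.INTER_NEAREST),cv2.resize(s[200:308,110:230],(400,360),interpolation=cv2.INTER_CUBIC)]))
```

```text
t 5.95 p [ 0.456  -0.2441  0.047 ] rpy [-1.5726e+00  1.0000e-03  3.3530e-01] F [-0.5  0.1  0.1] o 0.0782
```

View pics/z10.png

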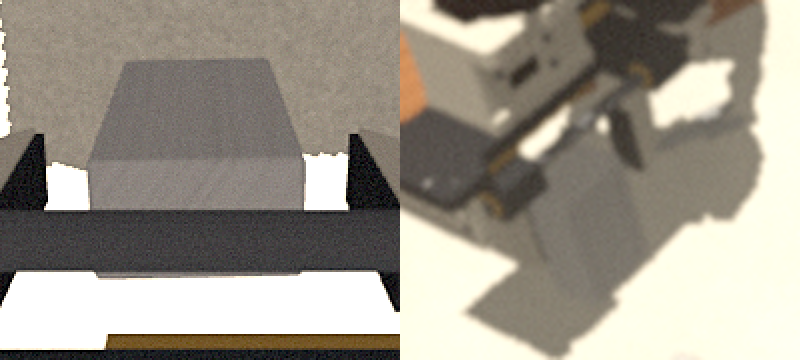

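>>> send_rows:
  motion:
    - [[0, 0, 0, 0], [0, 0, 0, 0], [0, 0, 0, 0], [0, 0, 0, 0], [0, 0, 0, 0], [0, 0, 0, 0], [0, 0, 0, 0], [0, 0, 0, 0]]
  gripper: 0.35
  grip_force: 30

```text
time: 6.85
tool_pos: [0.4563, -0.2443, 0.0477]
tool_rot: [-1.574, 0.0, 0.335]
contact_force: [-0.9, 0.9, 2.2]
opening: 0.0481
```

>>> send_rows:
  motion:
    - [[0, -0.01, 0, 0], [0, -0.025, 0, 0], [0, -0.045, 0, 0], [0, -0.07, 0, 0], [0, -0.1, 0, 0], [0, -0.13, 0, 0], [0, -0.15, 0, 0], [0, -0.15, 0, 0]]

```text
time: 7.65
tool_pos: [0.4573, -0.2447, 0.2007]
tool_rot: [-1.579, -0.003, 0.335]
contact_force: [-0.2, 0.0, -4.8]
opening: 0.0478
```

Run:
```python
from h import *
st();c=snap('wrist','w7');to([.5597,.0425,.2],.028)
```

```text
t 7.65 p [ 0.4573 -0.2447  0.2007] rpy [-1.5785 -0.0029  0.3354] F [-0.2  0.  -4.8] o 0.0478
shift [0.1918, -0.0023, 0.2367] twist [0.26, 17.61, 0.1] len 0.305
```

View pics/w7.png

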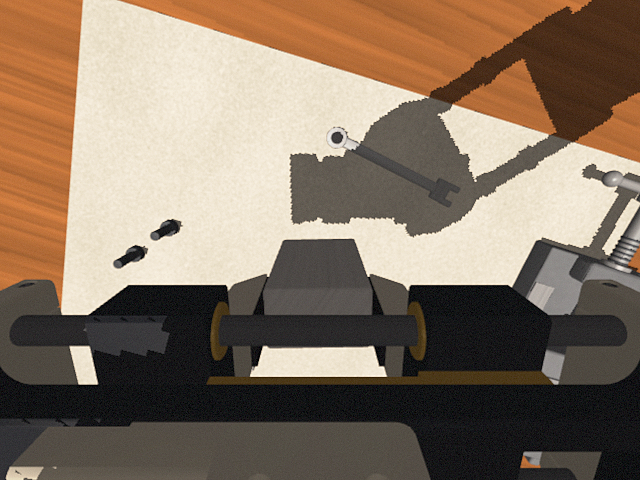

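Run:
```python
from h import *
c=load('w7')
tp=np.array([.4573,-.2447,.2007]);R=Ro.from_euler('xyz',[-1.5785,-.0029,.3354]).as_matrix()
for uv,y in(([(264,289),(373,288)],-.0323),([(283,240),(355,239)],.0477)):
    p=unproj(c,uv,tp[2]-y); print(np.round((p-tp)@R*1000,1).tolist())
```

```text
[[-15.7, -32.2, -24.4], [-16.4, -32.5, 22.8]]
[[-14.5, 47.8, -24.3], [-15.3, 47.5, 23.6]]
```

>>> send_rows:
  motion:
    - [[0.024, 0, 0.03, 2], [0.05, 0, 0.062, 4.5], [0.078, 0, 0.096, 7], [0.106, 0, 0.13, 10], [0.134, 0, 0.165, 13], [0.162, 0, 0.2, 15.5], [0.182, -0.001, 0.225, 17], [0.192, -0.002, 0.237, 17.6]]

```text
time: 8.5
tool_pos: [0.5592, 0.0459, 0.1973]
tool_rot: [-1.574, 0.001, 0.03]
contact_force: [-0.1, -0.4, -3.8]
opening: 0.0478
```

>>> send_rows:
  motion:
    - [[0, 0, 0, 0], [0, 0, 0, 0], [0, 0, 0, 0]]

```text
time: 8.8
tool_pos: [0.5584, 0.045, 0.1963]
tool_rot: [-1.574, 0.004, 0.029]
contact_force: [0.3, -0.7, -3.3]
opening: 0.0481
```

Run:
```python
from h import *
st();c=snap('wrist','w8');t=snap('top','t8');snap('scene','s8')
```

```text
t 8.8 p [0.5584 0.045  0.1963] rpy [-1.5743  0.0036  0.0294] F [ 0.3 -0.7 -3.3] o 0.0481
```

View pics/w8.png

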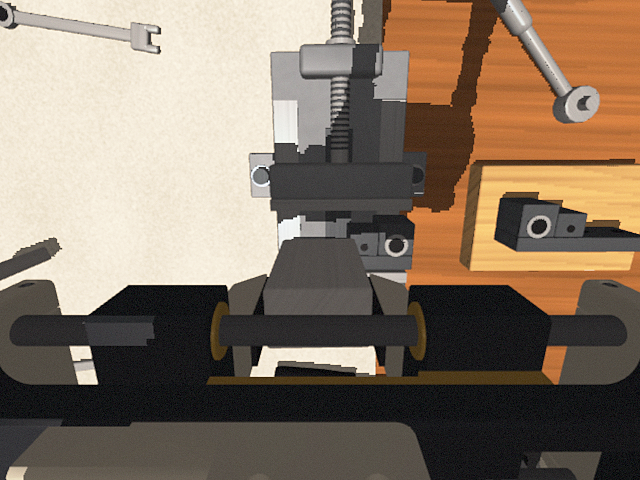

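View pics/s8.png

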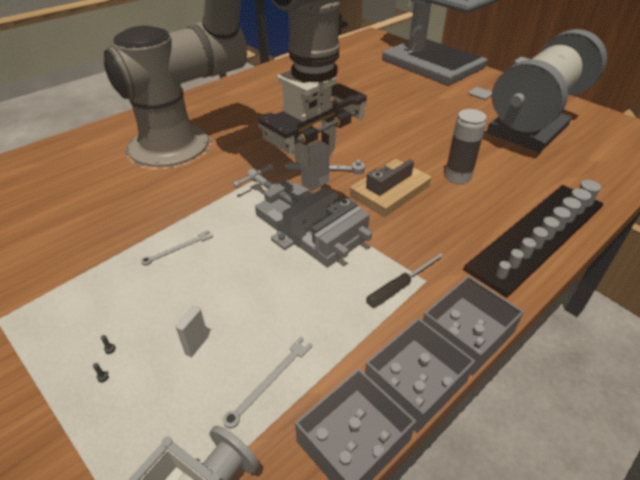

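Run:
```python
from h import *
f=load('w8')['frame'][:,:,::-1]; f=np.clip(f.astype(float)*1.8,0,255).astype(np.uint8)
cv2.imwrite('pics/z11.png',cv2.resize(f[150:300,240:430],None,fx=4,fy=4,interpolation=cv2.INTER_CUBIC))
```

```text
(no output)
```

View pics/z11.png

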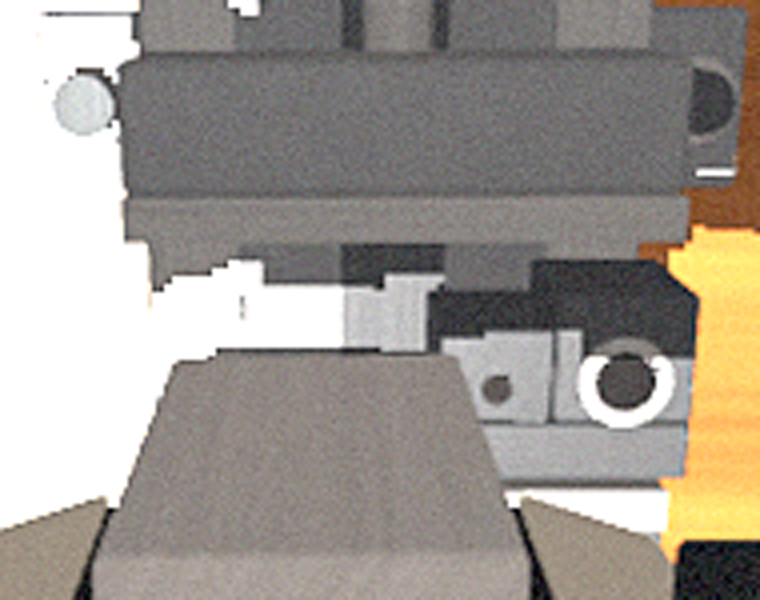

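Run:
```python
from h import *
c=load('w8')
A=lambda l:[(240+x/4,150+y/4) for x,y in l]
def show(n,uv,z): print(n,np.round(unproj(c,uv,z)[:,:2]*1000,1).tolist())
show('slide front R,L; back',A([(125,240),(690,242),(120,62),(690,52)]),.07)
show('shoulder top front R, L',A([(440,338),(553,330)]),.072)
show('shoulder bottom front R',A([(430,292)]),.030)
show('boss bottom front R,L',A([(530,262),(655,262)]),.030)
show('bracket back L',A([(685,477)]),.072)
show('fixed strip near L',A([(668,487)]),.07)
```

```text
slide front R,L; back [[540.3, 1.1], [536.8, 126.7], [501.6, 0.4], [495.7, 122.2]]
shoulder top front R, L [[560.1, 72.2], [557.4, 97.5]]
shoulder bottom front R [[559.2, 73.4]]
boss bottom front R,L [[550.6, 98.3], [549.6, 130.0]]
bracket back L [[591.7, 130.9]]
fixed strip near L [[595.0, 127.8]]
```

Run:
```python
from h import *
st();to([.561,.0425,.15],.03)
```

```text
t 8.95 p [0.559  0.0449 0.1972] rpy [-1.5741  0.0017  0.0286] F [-0.5  0.5 -4.5] o 0.0478
shift [0.0021, 0.0472, -0.0023] twist [0.19, -0.08, -0.1] len 0.047
```

>>> send_rows:
  motion:
    - [[0.001, 0.01, -0.001, 0], [0.002, 0.025, -0.002, 0], [0.002, 0.04, -0.0023, 0], [0.002, 0.047, -0.0023, 0], [0.002, 0.047, -0.0023, 0]]

```text
time: 9.45
tool_pos: [0.5602, 0.0421, 0.1489]
tool_rot: [-1.574, 0.004, 0.028]
contact_force: [-0.0, 0.1, -3.7]
opening: 0.0477
```

Run:
```python
from h import *
st();to([.561,.0425,.0945],.03)
f=snap('wrist','w9')['frame'][:,:,::-1]; f=np.clip(f.astype(float)*1.8,0,255).astype(np.uint8)
g=snap('top','t9')['frame'][:,:,::-1]
cv2.imwrite('pics/z12.png',cv2.resize(f[150:320,220:450],None,fx=3.4,fy=3.4,interpolation=cv2.INTER_CUBIC))
```

```text
t 9.45 p [0.5602 0.0421 0.1489] rpy [-1.574   0.0044  0.028 ] F [-0.   0.1 -3.7] o 0.0477
shift [0.0011, 0.0544, 0.0005] twist [0.18, -0.11, -0.25] len 0.054
```

View pics/z12.png

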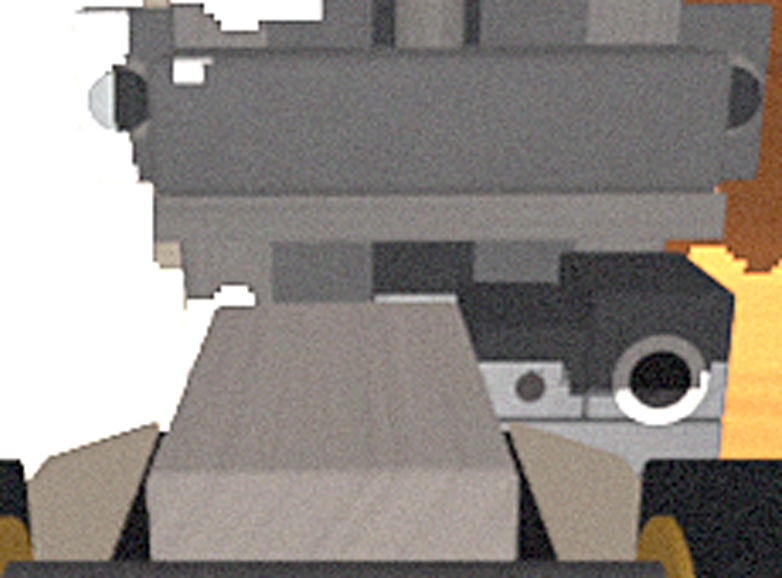

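>>> send_rows:
  motion:
    - [[0.001, 0.01, 0.0005, 0], [0.001, 0.02, 0.0005, 0], [0.001, 0.03, 0.0005, 0], [0.001, 0.04, 0.0005, 0], [0.001, 0.05, 0.0005, 0], [0.001, 0.0545, 0.0005, 0], [0.001, 0.0545, 0.0005, 0]]

```text
time: 10.25
tool_pos: [0.5616, 0.0426, 0.095]
tool_rot: [-1.574, 0.003, 0.028]
contact_force: [-0.3, 0.7, -4.1]
opening: 0.0479
```

Run:
```python
from h import *
st();to([.561,.0425,.0785],.03)
f=snap('wrist','w10')['frame'][:,:,::-1]; f=np.clip(f.astype(float)*1.8,0,255).astype(np.uint8)
cv2.imwrite('pics/z13.png',cv2.resize(f[150:320,220:450],None,fx=3.4,fy=3.4,interpolation=cv2.INTER_CUBIC))
```

```text
t 10.25 p [0.5616 0.0426 0.095 ] rpy [-1.574   0.003   0.0283] F [-0.3  0.7 -4.1] o 0.0479
shift [-0.0006, 0.0165, -0.0001] twist [0.19, -0.09, -0.17] len 0.017
```

View pics/z13.png

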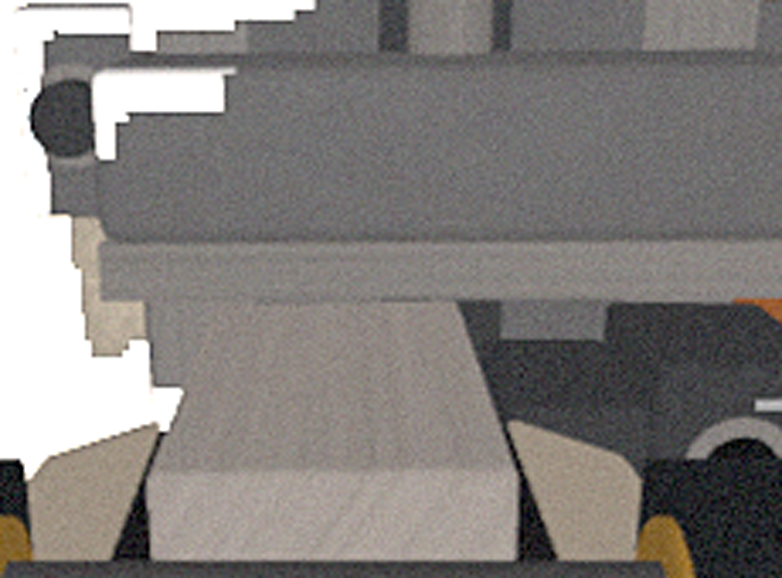

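>>> send_rows:
  motion:
    - [[-0.0006, 0.006, 0, 0], [-0.0006, 0.011, 0, 0], [-0.0006, 0.0145, 0, 0], [-0.0006, 0.0155, 0, 0], [-0.0006, 0.0155, 0, 0]]

```text
time: 10.8
tool_pos: [0.5613, 0.0426, 0.08]
tool_rot: [-1.574, 0.002, 0.028]
contact_force: [-0.2, -0.8, -3.0]
opening: 0.0478
```

>>> send_rows:
  motion:
    - [[0, 0.0007, 0, 0], [0, 0.0014, 0, 0], [0, 0.0021, 0, 0], [0, 0.0021, 0, 0]]

```text
time: 11.2
tool_pos: [0.5613, 0.0426, 0.0779]
tool_rot: [-1.574, 0.002, 0.028]
contact_force: [-0.9, -0.9, -2.9]
opening: 0.0477
```

>>> send_rows:
  motion:
    - [[0, 0.0005, 0, 0], [0, 0.001, 0, 0], [0, 0.001, 0, 0]]

```text
time: 11.5
tool_pos: [0.5615, 0.0426, 0.0777]
tool_rot: [-1.574, 0.001, 0.028]
contact_force: [-2.8, -0.3, 5.5]
opening: 0.0478
```

>>> send_rows:
  motion:
    - [[0, 0, 0, 0], [0, 0, 0, 0], [0, 0, 0, 0], [0, 0, 0, 0], [0, 0, 0, 0], [0, 0, 0, 0]]
  gripper: 0.75

```text
time: 12.1
tool_pos: [0.5615, 0.0426, 0.0776]
tool_rot: [-1.574, 0.001, 0.028]
contact_force: [-0.4, 0.1, -0.1]
opening: 0.0691
```

>>> send_rows:
  motion:
    - [[0, -0.01, 0, 0], [0, -0.025, 0, 0], [0, -0.045, 0, 0], [0, -0.07, 0, 0], [0, -0.1, 0, 0], [0, -0.12, 0, 0], [0, -0.13, 0, 0], [0, -0.13, 0, 0]]

```text
time: 12.9
tool_pos: [0.5623, 0.043, 0.2093]
tool_rot: [-1.575, -0.002, 0.028]
contact_force: [0.3, -1.0, -0.7]
opening: 0.0689
```

Run:
```python
from h import *
st();snap('wrist','w11');snap('scene','s11')
to([.43,.064,.21],.03)
```

```text
t 12.9 p [0.5623 0.043  0.2093] rpy [-1.5745 -0.0017  0.0285] F [ 0.3 -1.  -0.7] o 0.0689
shift [-0.1306, -0.0029, 0.0246] twist [0.19, -0.09, -0.15] len 0.133
```

View pics/w11.png

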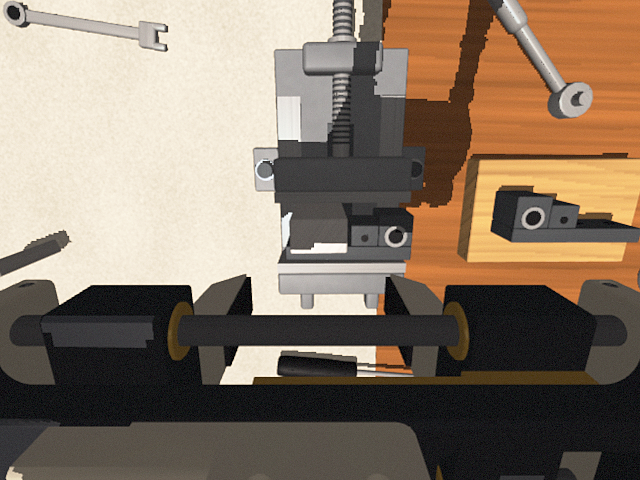

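>>> send_rows:
  motion:
    - [[-0.02, -0.003, 0.005, 0], [-0.05, -0.003, 0.01, 0], [-0.075, -0.003, 0.018, 0], [-0.095, -0.003, 0.024, 0], [-0.1, -0.003, 0.024, 0], [-0.1, -0.003, 0.024, 0], [-0.1, -0.003, 0.024, 0], [-0.1, -0.003, 0.024, 0]]
  gripper: 0

```text
time: 13.8
tool_pos: [0.4614, 0.0639, 0.2097]
tool_rot: [-1.574, 0.003, 0.028]
contact_force: [0.7, -0.6, 0.6]
opening: 0.0097
```

Run:
```python
from h import *
st();snap('wrist','w12')
to([.462,.064,.055],.03)
```

```text
t 13.8 p [0.4614 0.0639 0.2097] rpy [-1.5742  0.0028  0.0279] F [ 0.7 -0.6  0.6] o 0.0097
shift [0.0012, 0.1547, 0.0006] twist [0.19, -0.12, -0.16] len 0.155
```

View pics/w12.png

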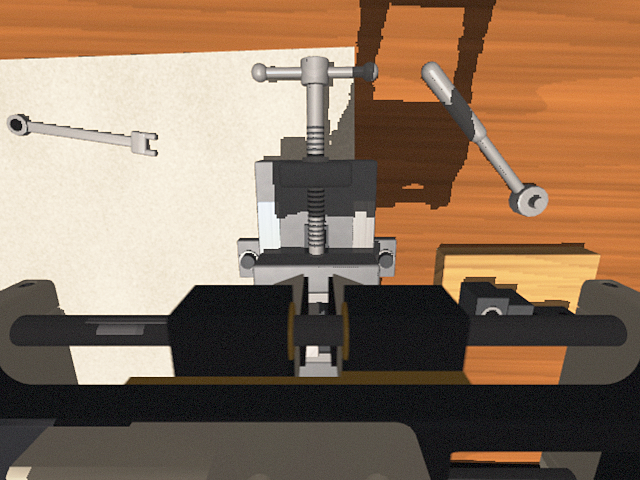

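Run:
```python
from h import *
c=load('w12'); print(unproj(c,[(253,250),(378,250),(253,266),(378,266)],.07))
f=c['frame'][:,:,::-1]; f=np.clip(f.astype(float)*1.8,0,255).astype(np.uint8)
cv2.imwrite('pics/z14.png',cv2.resize(f[220:390,230:400],None,fx=3.4,fy=3.4,interpolation=cv2.INTER_CUBIC))
```

```text
[[ 4.85559823e-01  2.58606584e-04  7.00000000e-02]
 [ 4.81940634e-01  1.20531513e-01  7.00000000e-02]
 [ 5.01987520e-01 -1.46310300e-04  7.00000000e-02]
 [ 4.98296229e-01  1.21822368e-01  7.00000000e-02]]
```

View pics/z14.png

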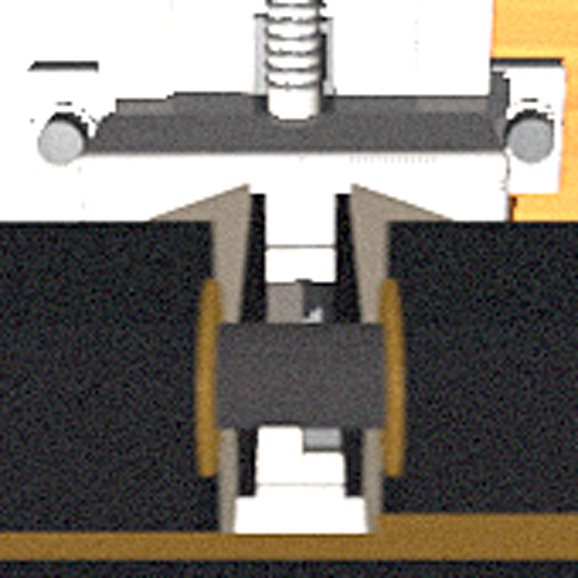

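>>> send_rows:
  motion:
    - [[0.001, 0.02, 0.0005, 0], [0.001, 0.045, 0.0005, 0], [0.001, 0.07, 0.0005, 0], [0.001, 0.095, 0.0005, 0], [0.001, 0.12, 0.0005, 0], [0.001, 0.14, 0.0005, 0], [0.001, 0.152, 0.0005, 0], [0.001, 0.152, 0.0005, 0]]

```text
time: 14.65
tool_pos: [0.4611, 0.0638, 0.056]
tool_rot: [-1.574, 0.007, 0.028]
contact_force: [-0.4, -0.9, 0.5]
opening: 0.0006
```

Run:
```python
from h import *
st()
f=snap('wrist','w13')['frame'][:,:,::-1];s=snap('scene','s13')['frame'][:,:,::-1]
f=np.clip(f.astype(float)*1.5,0,255).astype(np.uint8)
cv2.imwrite('pics/z15.png',np.hstack([cv2.resize(f[220:370,230:400],(400,360)),cv2.resize(s[130:265,230:380],(400,360),interpolation=cv2.INTER_CUBIC)]))
```

```text
t 14.65 p [0.4611 0.0638 0.056 ] rpy [-1.5739  0.0065  0.0275] F [-0.4 -0.9  0.5] o 0.0006
```

View pics/z15.png

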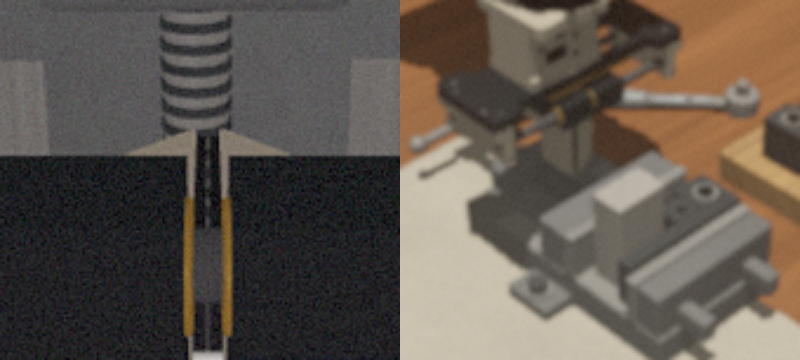

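>>> send_rows:
  motion:
    - [[0.004, 0.004, 0, 0], [0.01, 0.004, 0, 0], [0.016, 0.004, 0, 0], [0.021, 0.004, 0, 0], [0.024, 0.004, 0, 0], [0.024, 0.004, 0, 0]]

```text
time: 15.35
tool_pos: [0.4868, 0.0645, 0.0537]
tool_rot: [-1.574, 0.003, 0.028]
contact_force: [0.2, -0.3, -0.4]
opening: 0.0003
```

>>> send_rows:
  motion:
    - [[0.001, 0, 0, 0], [0.002, 0, 0, 0], [0.003, 0, 0, 0], [0.004, 0, 0, 0], [0.005, 0, 0, 0], [0.006, 0, 0, 0], [0.007, 0, 0, 0], [0.008, 0, 0, 0]]

```text
time: 16.15
tool_pos: [0.4946, 0.0648, 0.0536]
tool_rot: [-1.574, 0.003, 0.028]
contact_force: [-4.0, 0.5, 0.6]
opening: 0.0005
```

>>> send_rows:
  motion:
    - [[0.0008, 0, 0, 0], [0.0016, 0, 0, 0], [0.0024, 0, 0, 0], [0.0032, 0, 0, 0], [0.004, 0, 0, 0], [0.0048, 0, 0, 0], [0.0056, 0, 0, 0], [0.0056, 0, 0, 0]]

```text
time: 16.95
tool_pos: [0.5002, 0.065, 0.0536]
tool_rot: [-1.574, 0.003, 0.028]
contact_force: [-4.0, 0.7, 1.8]
opening: 0.0003
```

Run:
```python
from h import *
st()
s=snap('scene','s14')['frame'][:,:,::-1];t=snap('top','t14')['frame'][:,:,::-1]
cv2.imwrite('pics/z16.png',np.hstack([cv2.resize(t[190:290,250:361],(400,360),interpolation=cv2.INTER_CUBIC),cv2.resize(s[150:265,250:378],(400,360),interpolation=cv2.INTER_CUBIC)]))
```

```text
t 16.95 p [0.5002 0.065  0.0536] rpy [-1.574   0.0033  0.0278] F [-4.   0.7  1.8] o 0.0003
```

View pics/z16.png

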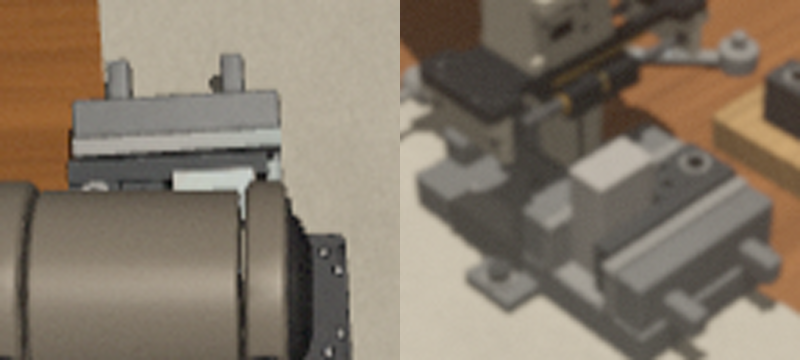

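>>> send_rows:
  motion:
    - [[0.0006, 0, 0, 0], [0.0012, 0, 0, 0], [0.0018, 0, 0, 0], [0.0024, 0, 0, 0], [0.003, 0, 0, 0], [0.003, 0, 0, 0]]

```text
time: 17.65
tool_pos: [0.5028, 0.0651, 0.0535]
tool_rot: [-1.574, 0.004, 0.028]
contact_force: [-5.6, 1.1, 3.2]
opening: 0.0005
```

>>> send_rows:
  motion:
    - [[0.0004, 0, 0, 0], [0.0008, 0, 0, 0], [0.0012, 0, 0, 0], [0.0012, 0, 0, 0]]

```text
time: 18.05
tool_pos: [0.5035, 0.0651, 0.0535]
tool_rot: [-1.574, 0.005, 0.028]
contact_force: [-5.5, 1.2, 1.2]
opening: 0.0002
```

>>> send_rows:
  motion:
    - [[0.0005, 0, 0, 0], [0.001, 0, 0, 0], [0.0015, 0, 0, 0], [0.002, 0, 0, 0], [0.002, 0, 0, 0]]

```text
time: 18.55
tool_pos: [0.5037, 0.0651, 0.0532]
tool_rot: [-1.574, 0.009, 0.028]
contact_force: [-9.1, -0.2, 4.1]
opening: 0.0004
```

>>> send_rows:
  motion:
    - [[0.0005, 0, 0, 0], [0.001, 0, 0, 0], [0.0015, 0, 0, 0], [0.0015, 0, 0, 0]]

```text
time: 18.95
tool_pos: [0.5036, 0.0651, 0.053]
tool_rot: [-1.574, 0.013, 0.028]
contact_force: [-8.9, -0.4, 4.1]
opening: 0.0005
```

>>> send_rows:
  motion:
    - [[0.001, 0, 0, 0], [0.002, 0, 0, 0], [0.0025, 0, 0, 0], [0.003, 0, 0, 0], [0.003, 0, 0, 0]]

```text
time: 19.45
tool_pos: [0.5035, 0.0651, 0.0525]
tool_rot: [-1.574, 0.019, 0.029]
contact_force: [-13.4, -0.2, 4.9]
opening: 0.0007
```

Run:
```python
from h import *
st();c=snap('scene','s15')
s=c['frame'][:,:,::-1]
cv2.imwrite('pics/z17.png',cv2.resize(s[170:265,255:380],None,fx=6,fy=6,interpolation=cv2.INTER_CUBIC))
```

```text
t 19.45 p [0.5035 0.0651 0.0525] rpy [-1.5742  0.0194  0.0286] F [-13.4  -0.2   4.9] o 0.0007
```

View pics/z17.png

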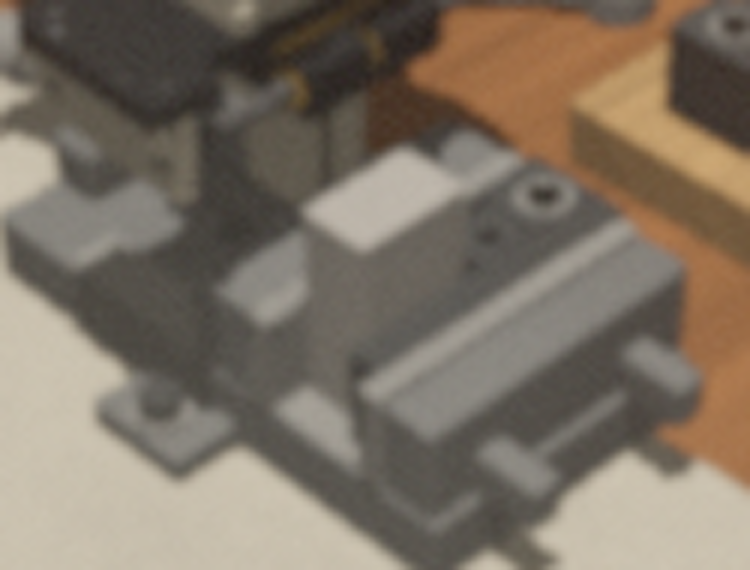

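Run:
```python
from h import *
c=load('s15')
u=lambda l:[(255+x/6,170+y/6) for x,y in l]
a=unproj(c,u([(265,325),(225,290),(360,383),(437,440),(625,222),(515,160)]),.07)*1000
print(np.round(a[:,:2],1).tolist())
R=np.array([np.cos(.03),np.sin(.03)]);print(np.round(a[:,:2]@R,1))
b=unproj(c,u([(615,222)]),.072)*1000;print(b[:,:2],b[:,:2]@R)
t=unproj(c,u([(302,210),(365,250),(470,188),(408,148)]),.11)*1000;print(np.round(t[:,:2],1).tolist(),np.round(t[:,:2]@R,1))
```

```text
[[560.8, 0.2], [538.2, 1.8], [603.2, 4.5], [639.5, 4.8], [603.4, 126.5], [552.9, 122.7]]
[560.6 538.  603.1 639.4 606.9 556.3]
[[602.715913   122.16313418]] [606.1090555]
[[561.5, 17.1], [590.4, 18.7], [589.9, 65.1], [560.5, 64.5]] [561.8 590.7 591.6 562.2]
```

>>> send_rows:
  motion:
    - [[0.002, 0, 0, 0], [0.003, 0, 0, 0], [0.0036, 0, 0, 0], [0.0036, 0, 0, 0], [0.0036, 0, 0, 0], [0.0036, 0, 0, 0], [0.0036, 0, 0, 0], [0.0036, 0, 0, 0]]

```text
time: 20.3
tool_pos: [0.5034, 0.0651, 0.0518]
tool_rot: [-1.574, 0.027, 0.029]
contact_force: [-14.0, -0.8, 6.7]
opening: 0.0008
```

Run:
```python
from h import *
st();t=snap('top','t16')['frame'][:,:,::-1];s=snap('scene','s16')['frame'][:,:,::-1];st()
cv2.imwrite('pics/z18.png',np.hstack([cv2.resize(t[190:290,250:361],(400,360),interpolation=cv2.INTER_CUBIC),cv2.resize(s[165:255,280:380],(400,360),interpolation=cv2.INTER_CUBIC)]))
print(sensors.observe()['torque'])
```

```text
t 20.3 p [0.5034 0.0651 0.0518] rpy [-1.5743  0.0275  0.029 ] F [-14.   -0.8   6.7] o 0.0008
t 20.4 p [0.5034 0.0651 0.0518] rpy [-1.5743  0.0274  0.0291] F [-14.4  -0.1   6.8] o 0.0001
[-0.06923062  2.3138263   0.027263  ]
```

View pics/z18.png

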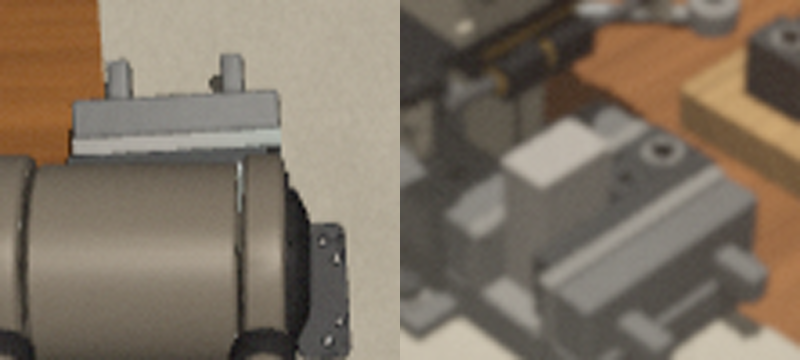

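View pics/s16.png

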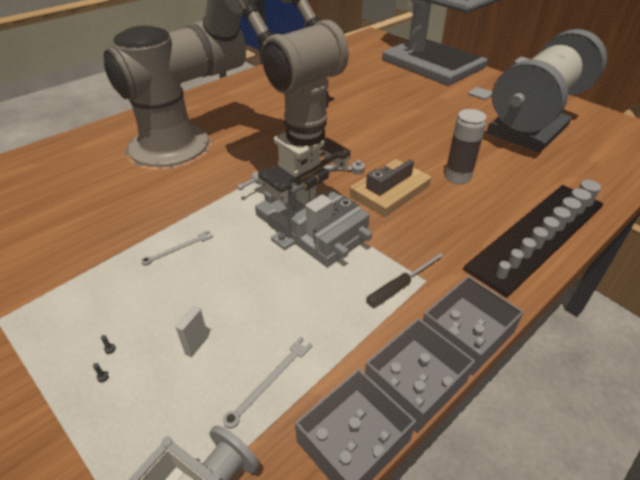

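>>> send_rows:
  motion:
    - [[0.002, 0, 0, 0], [0.003, 0, 0, 0], [0.004, -0.0005, 0, 0], [0.0042, -0.0007, 0, 0], [0.0042, -0.0007, 0, 0], [0.0042, -0.0007, 0, 0], [0.0042, -0.0007, 0, 0], [0.0042, -0.0007, 0, 0]]

```text
time: 21.2
tool_pos: [0.5033, 0.0651, 0.0513]
tool_rot: [-1.574, 0.037, 0.029]
contact_force: [-14.3, -0.9, 3.7]
opening: 0.0008
```

Run:
```python
from h import *
st();snap('top','t17');st();snap('scene','s17');st()
```

```text
t 21.2 p [0.5033 0.0651 0.0513] rpy [-1.5743  0.0372  0.0295] F [-14.3  -0.9   3.7] o 0.0008
t 21.25 p [0.5033 0.0651 0.0513] rpy [-1.5743  0.0372  0.0294] F [-15.2  -1.    4.1] o 0.0004
t 21.3 p [0.5032 0.0651 0.0513] rpy [-1.5743  0.0372  0.0294] F [-15.5  -1.6   3.7] o 0.0001
```

```bash
python3 -c "
from h import *
st();print(hand_in());st()"
```

```text
t 21.3 p [0.5032 0.0651 0.0513] rpy [-1.5743  0.0372  0.0294] F [-15.5  -1.6   3.7] o 0.0001
the job is handed in; nothing more can be done
None
the job is handed in; nothing more can be done
```

The thicker block is standing upright on the vise bed behind the bracket's thin end. I handed in at 21.3 s with the closed fingers still pushing the sliding jaw at about 15 N.

**Placing:** I lowered the block until it touched the bed at about 5 N, then released it. The bracket in the vise was the left-hand one, and the block went in clear of its shoulder.

**Last checks:**
- **Jaw:** It did not move while the push rose from 9 N to 15 N. It stopped where a 44 mm gap between the jaws would put it, as far as the cameras can tell.
- **Flush fit:** The scene picture shows block, bracket and fixed jaw closed up. On the boss side the edges were blurred and the gap read anywhere from 42 to 50 mm, so the boss bearing is inferred from the jaw's position and stiffness, not seen directly.
- **Other items:** In the last full picture viewed, just before the final push, the other bracket, the thin block and the tools were where they started.

**What disagreed:**
- **Fingertips:** They turned out to be about 2–3 mm behind the reported TCP, not 25 mm ahead of it as described. My first grasp therefore closed at the top of the block and tilted it slightly. I opened, the block stood upright again, and I regripped 27 mm lower; I used the seen tip position after that.
- **Tool tilt:** The tool leaned about 2° under the final push, with roughly 4 N of vertical rubbing on the jaw's back.

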